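# Complete the kit and tally it on its plunger counter

## Robot

A 7-joint arm with a two-finger parallel gripper is mounted at the origin on the work surface. World frame = base frame: x ahead of the robot, y to its left, z up, the work surface at z = 0. Lengths are in mm, angles in rad, forces in N, time in s.
With the tool pointing down it reaches from about 425 to 925 mm from the base axis. Payload 6.8 kg.
Tool frame: the origin (TCP) lies midway between the tips of the shut fingers; the grasp point (between the pads) lies 19 mm behind it; z points along the fingers, y is the line along which they close (so a half turn about z gives the same grasp; the last joint's range is limited). The gripper opens to 85 mm and grips with 20 to 120 N. Pads are 22 mm wide; open, the fingers measure 114 mm over their backs; the gripper's body (76 mm by 85 mm) begins 54 mm behind the grasp point. The pads swing forward as they close: fully open they stand 13 mm farther back than shut.
Start: joints at [-1.457, 0.477, 0.022, 1.555, -0.011, 1.109, -0.083], TCP at [148.485, 658.483, 231.308] pointing down, gripper open.
Joint ranges: [-2.96, 2.96], [-0.34, 2.1], [-1.41, 1.46], [0.24, 2.44], [-1.37, 4.51], [0.17, 1.92], [-2.96, 2.96]. Speed limits (rad/s): [2.39, 2.39, 3.14, 3.14, 3.14, 3.14, 3.14].

## Interface

Orientations are given as a rotation vector (axis times angle).
In Python, from plant import * gives the robot as it stands.
- The arm moves only by the tool carry_out, never from a script. Its argument "commands" is a list that holds one entry, the list of rows, each a list of 7 numbers: the turn, a rotation vector about the tool's x, y, z in rad, then the shift along the tool's x, y, z in m, then the opening, from 0 (shut) to 1 (fully open). In form: [[[wx, wy, wz, x, y, z, fingers], ...]]. A call has 1 to 12 rows; each row is the pose to reach, as a shift and turn from the pose commanded when the call began, along the tool's axes at that moment; what a row does not reach only later rows make up. A row lasts 1/8 s, in which the tool goes at most 62.5 mm and 10.7 degrees, less where a joint would pass 70% of its speed; a pose out of reach is approached as far as the arm can. A call with a gripper value outside its range is refused whole. The fingers move at their own pace and stop on an object; "squeeze" is the grip in N (left out, the last holds). Time passes only in rows, so rows that repeat a pose let the fingers close. It gives the time, the measured TCP pose, the force, the opening and the grip force at its end, in the units of the state.
- state(): the state, without advancing time (a new reading comes with each control period).
- get_image(name): name is "scene" or "top"; returns a dict with "image" (384x512x3 uint8, red, green, blue), "fx", "fy", "cx", "cy" (pixels), "R" (3x3) and "t" (3): a world point X has camera coordinates R X + t. Camera axes: x right, y down, z forward; pixel columns grow to the right and rows downward; lengths in mm; the calibration is good to about 2 mm. A picture is of the moment at which its call begins. There is no depth.
- close_job(): hands the job in; it is judged then, once.
The state is a dict: "time_s": time; "q": joint angles; "dq": joint speeds; "joint_efforts": joint torques, N m; "tool_pos": TCP position; "tcp_rot": TCP orientation; "contact_force": force on the tool from outside, world axes, zero at the start; "ft_torque": the same for the moment, N m; "grip_width": opening from 0.0 (shut) to 1.0 (fully open); "grip_force": force on a finger pad.
Only numpy, scipy, OpenCV 4.12 (cv2) and the standard library are available. Lean on these libraries where they do the work, as an engineer would, in place of code of your own. Each camera call takes 0.05 s, during which the arm holds its last target. There are 200 camera calls.

## Task

One of the two kit stations is still missing its tube socket: set the spare socket from the shelf down gently, upright with its flanged base on the floor of that station's empty bay, and let go. Then press the plunger on that same station's counter all the way down to its stop, hold it there for a moment without ramming it, and let it spring back up. Leave the complete station's socket and plunger, and the other things on the shelf, alone.

Things in the scene. Friction and masses are not known exactly. Their poses are not given: they have to be found in the camera images.
- station_left: the kit station on the robot's left, one of two alike, fixed: grey base 240 x 165 x 6 mm; near part (-x) a tray, wall tops 24 mm above the shelf, with a wide socket bay and, at +y, a narrow compartment of small fixed parts; far part (+x) an aluminium counter 84 x 80 mm, 76 mm high (collar 96), steel plunger on top. Origin: centre of the base's underside; x from tray to counter, z up
- station_right: the kit station on the robot's right, one of two alike, fixed: grey base 240 x 165 x 6 mm; near part (-x) a tray, wall tops 24 mm above the shelf, with a wide socket bay and, at +y, a narrow compartment of small fixed parts; far part (+x) an aluminium counter 84 x 80 mm, 76 mm high (collar 96), steel plunger on top. Origin: centre of the base's underside; x from tray to counter, z up
- bay_left (a point): centre of the socket bay's floor in station_left, 6 mm above the shelf; in the station's frame at x -50, y -22.5 mm; the bay floor is 132 mm along x and 111 mm along y; either empty of a socket (then only a thin flat paper card lies in it, to be left there) or holding one
- bay_right (a point): centre of the socket bay's floor in station_right, 6 mm above the shelf; in the station's frame at x -50, y -22.5 mm; the bay floor is 132 mm along x and 111 mm along y; either empty of a socket (then only a thin flat paper card lies in it, to be left there) or holding one
- head_left (a point): centre of the flat top of the round steel plunger head (48 mm diameter, 14 mm thick) of station_left's counter; 130 mm above the shelf when up; moves down with the plunger
- head_right (a point): centre of the flat top of the round steel plunger head (48 mm diameter, 14 mm thick) of station_right's counter; 130 mm above the shelf when up; moves down with the plunger
- plunger_left (a joint): how far the plunger of station_left is pressed down, in m: 0 up, 0.018 at its stop; a spring returns it (about 4 N to start, 11 N at the stop)
- plunger_right (a joint): how far the plunger of station_right is pressed down, in m: 0 up, 0.018 at its stop; a spring returns it (about 4 N to start, 11 N at the stop)
- socket_1: cream bakelite tube socket, one of two alike: round base 66 mm across and 16 mm high, cone to 20 mm, then a round collar 48 mm across up to the flat top at 66 mm; about 130 g. Origin: centre of the underside, z up. At the start one socket stands in a station's bay, the other (the spare) on the shelf between the stations
- socket_2: cream bakelite tube socket, one of two alike: round base 66 mm across and 16 mm high, cone to 20 mm, then a round collar 48 mm across up to the flat top at 66 mm; about 130 g. Origin: centre of the underside, z up. At the start one socket stands in a station's bay, the other (the spare) on the shelf between the stations
- dispenser: hand-crank tape dispenser frame of cast aluminium, 170 x 80 mm base, 117 mm high, crank at +y; bystander. Origin: centre of the underside
- fuse_holder: glass fuse in steel clips on a brown phenolic base 130 x 50 mm, 43 mm high; bystander. Origin: centre of the underside
- lug: copper ground lug lying flat, 96 mm long, 42 mm wide, 23 mm high; bystander. Origin: centre of the underside
- board: flat brown phenolic board 100 x 170 x 6 mm; bystander. Origin: centre of the underside
Not all that is in view belongs to the job. Leave any blue or orange look-alike of the socket_1 alone. What is shaped like the socket_2 but purple is not meant.

How it is judged (in metres and radians):
On the way, in this order (a step that is already met when the one before it is completed fails the run):
1. the spare socket stands upright on the floor of the bay that was empty, let go (((horizontal distance between socket_2 and bay_right below 0.042 m and z of socket_2 in the frame of bay_right between -0.006 and 0.006 m and angle between each of socket_2, socket_1's own z axis and vertical below 0.12 rad and horizontal distance between socket_1 and bay_left below 0.042 m and z of socket_1 in the frame of bay_left between -0.006 and 0.006 m and contact force between the fingers and socket_1 below 0.1 N and linear speed of socket_1 below 0.03 m/s) or (horizontal distance between socket_2 and bay_left below 0.042 m and z of socket_2 in the frame of bay_left between -0.006 and 0.006 m and angle between each of socket_2, socket_1's own z axis and vertical below 0.12 rad and horizontal distance between socket_1 and bay_right below 0.042 m and z of socket_1 in the frame of bay_right between -0.006 and 0.006 m and contact force between the fingers and socket_1 below 0.1 N and linear speed of socket_1 below 0.03 m/s))), for 0.2 s.
2. the plunger of the station that was incomplete is held down at its stop, with the socket in its bay (((horizontal distance between socket_2 and bay_right below 0.042 m and z of socket_2 in the frame of bay_right between -0.006 and 0.006 m and angle between each of socket_2, socket_1's own z axis and vertical below 0.12 rad and horizontal distance between socket_1 and bay_left below 0.042 m and z of socket_1 in the frame of bay_left between -0.006 and 0.006 m and value of joint plunger_left above 0.0162 m) or (horizontal distance between socket_2 and bay_left below 0.042 m and z of socket_2 in the frame of bay_left between -0.006 and 0.006 m and angle between each of socket_2, socket_1's own z axis and vertical below 0.12 rad and horizontal distance between socket_1 and bay_right below 0.042 m and z of socket_1 in the frame of bay_right between -0.006 and 0.006 m and value of joint plunger_right above 0.0162 m))), for 0.2 s.
At the end, for the whole second after the job is handed in: Both bays hold an upright socket (within 7 degrees) standing flat on the bay floor (underside within 6 mm of it, centre within 42 mm of the bay's centre), at rest; both plungers are up again (within 2 mm) (((horizontal distance between socket_2 and bay_right below 0.042 m and z of socket_2 in the frame of bay_right between -0.006 and 0.006 m and angle between each of socket_2, socket_1's own z axis and vertical below 0.12 rad and horizontal distance between socket_1 and bay_left below 0.042 m and z of socket_1 in the frame of bay_left between -0.006 and 0.006 m and value of joint each of plunger_left, plunger_right below 0.002 m and linear speed of socket_1 below 0.02 m/s) or (horizontal distance between socket_2 and bay_left below 0.042 m and z of socket_2 in the frame of bay_left between -0.006 and 0.006 m and angle between each of socket_2, socket_1's own z axis and vertical below 0.12 rad and horizontal distance between socket_1 and bay_right below 0.042 m and z of socket_1 in the frame of bay_right between -0.006 and 0.006 m and value of joint each of plunger_left, plunger_right below 0.002 m and linear speed of socket_1 below 0.02 m/s))); the robot touches nothing.
It fails at once if the complete station's plunger pressed more than 4 mm ((horizontal distance between socket_2 and bay_right below 0.06 m and value of joint plunger_right above 0.004 m) or (horizontal distance between socket_2 and bay_left below 0.06 m and value of joint plunger_left above 0.004 m)).
It fails at once if the socket of the complete station moved more than 15 mm (distance of socket_2 from where it was at the start of the episode above 0.015 m).
It fails at once if the spare socket dropped: loose and moving faster than 0.5 m/s more than 40 mm above the shelf (contact force between the fingers and socket_1 below 0.05 N and height (world z) of socket_1 above 0.04 m and linear speed of socket_1 above 0.5 m/s).
It fails at once if the plunger or its station rammed: pushed with more than 80 N (contact force between any of the arm, the fingers and station_left above 80 N or contact force between any of the arm, the fingers and station_right above 80 N).
It fails at once if a bystander moved more than 30 mm (distance of any of dispenser, fuse_holder, lug, board from where it was at the start of the episode above 0.03 m).
It also fails if it takes over 48 s, if anything falls off the work surface, if the arm or the gripper's body presses on something with over 40 N, if the wrist force passes 120 N, or if a joint passes its speed limit or range.

## Working session

There is one attempt and no reset: what is moved stays moved. The work goes in short steps, Python scripts to look and compute and a tool call to move; the robot and the scene stay as the last step left them, time stands still between calls to the robot, and variables do not carry over. Pictures are saved under pics/ and viewed, at most 10 in all, crops included, and the job is handed in when it is done.

Besides the shell and the picture viewer there is one more tool, called as name(argument=value, ...), one argument or row to a line, values as JSON. carry_out: Moves the arm, as the interface text tells. Its arguments: {"type":"object","properties":{"commands":{"type":"array","items":{"type":"array","items":{"type":"array","items":{"type":"number"}}}},"squeeze":{"type":"number"}},"required":["commands"]}

```bash
mkdir -p pics; cat > h.py <<'E'
from plant import *
import numpy as np, cv2
def ray(c,u,v,z):
    R=np.array(c["R"]);t=np.array(c["t"]).ravel();o=-R.T@t
    d=R.T@np.array([(u-c["cx"])/c["fx"],(v-c["cy"])/c["fy"],1]);return o+d*(z-o[2])/d[2]
def proj(c,X):
    p=np.array(c["R"])@np.array(X,float)+np.array(c["t"]).ravel();return c["fx"]*p[0]/p[2]+c["cx"],c["fy"]*p[1]/p[2]+c["cy"]
def save(c,n,k=1.5):
    cv2.imwrite(n,cv2.resize(cv2.cvtColor(np.array(c["image"]),cv2.COLOR_RGB2BGR),None,fx=k,fy=k))
E
python3 - <<'E'
from h import *
for n in("top","scene"):
    c=get_image(n);save(c,f"pics/{n}0.png");print(n,c["fx"],c["cx"],c["cy"],np.round(c["R"],3).tolist(),np.round(c["t"]))
    print([np.round(ray(c,u,v,0)) for u,v in((0,0),(511,0),(0,383),(511,383))])
print(state())
E
```

```text
top 490.74337795694976 257.3448295162534 192.95043502410732 [[-0.009, -1.0, -0.013], [-0.98, 0.011, -0.197], [0.198, 0.011, -0.98]] [  17.  591. 1678.]
[array([1403., 1036.,    0.]), array([1369., -997.,    0.]), array([-50., 897.,   0.]), array([ -62., -840.,    0.])]
scene 485.1063291111796 258.1579329963682 192.00900553503496 [[0.405, 0.914, 0.006], [0.752, -0.329, -0.57], [-0.52, 0.235, -0.821]] [-238. -394. 1822.]
[array([-856., -598.,    0.]), array([  37., 1469.,    0.]), array([ 808., -803.,    0.]), array([1325.,  370.,    0.])]
{'time_s': 0.1, 'q': array([-1.4571134 ,  0.47771262,  0.0223167 ,  1.55633881, -0.01150039,
        1.10932809, -0.08309547]), 'dq': array([-9.94621964e-04, -2.90035863e-03, -5.24023365e-05, -3.57768577e-03,
        5.03981857e-04, -2.30849494e-04, -8.50333083e-04]), 'joint_efforts': array([ 3.19744962e-03, -5.97763252e+01,  1.61280792e+00, -2.81955403e+01,
        1.27540663e-02,  5.04436859e-03,  8.80970816e-06]), 'tool_pos': array([148.35609221, 657.94384545, 230.43149369]), 'tcp_rot': array([-3.47579497e-01, -3.12222862e+00,  2.60345999e-03]), 'contact_force': array([ 0.16952298, -0.56061784,  0.319816  ]), 'ft_torque': array([-0.01924185,  0.01220103,  0.01896134]), 'grip_force': 0.0, 'grip_width': 0.9987906066037039}
```

View pics/top0.png

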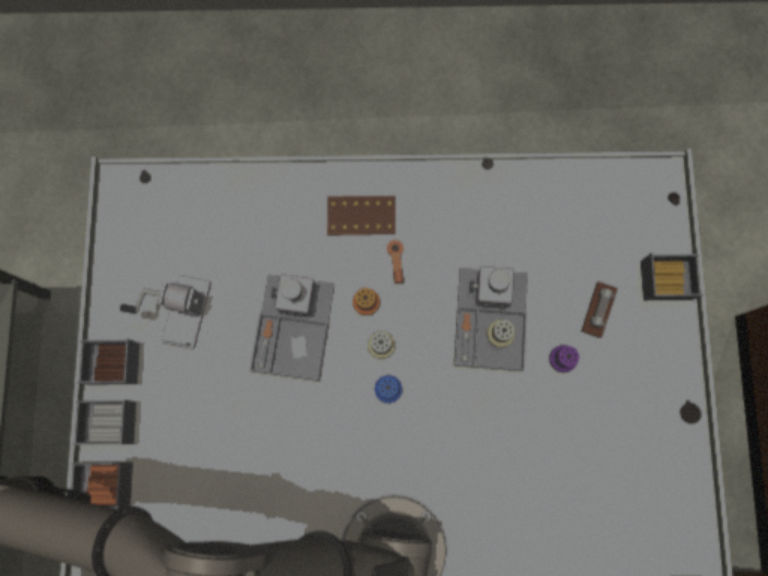

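View pics/scene0.png

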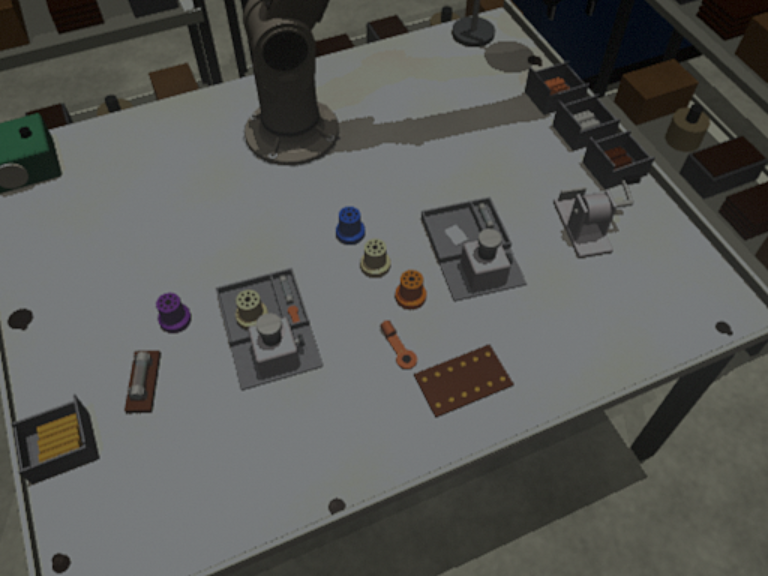

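Top view: the left station (around 290,325) has an empty bay with only the card. The spare cream socket is at (381,343), between the orange one (366,300) and the blue one (388,388). I'll measure at finer scale.

```bash
python3 - <<'E'
from h import *
T=get_image("top");S=get_image("scene")
for n,c in(("top",T),("scene",S)):
    im=c["image"].astype(int);r,g,b=im[...,0],im[...,1],im[...,2]
    m=((r-b>22)&(g-b>18)&(r>110)&(abs(r-g)<30)).astype(np.uint8)
    N,_,st,ce=cv2.connectedComponentsWithStats(m)
    for i in range(1,N):
        if st[i,4]>40: print(n,st[i],ce[i].round(1),ray(c,*ce[i],33).round(1))
a=cv2.resize(T["image"][175:260,160:270],None,fx=7,fy=7,interpolation=cv2.INTER_CUBIC)[:,:,::-1]
b=cv2.resize(S["image"][125:205,230:355],None,fx=6.2,fy=6.2,interpolation=cv2.INTER_CUBIC)[:,:,::-1]
cv2.imwrite("pics/tc.png",a);cv2.imwrite("pics/sc.png",b)
E
```

```text
top [437 175  19   7 127] [445.8 178.1] [ 642.8 -667.5   33. ]
top [437 183  19   7 108] [445.8 186.3] [ 612.7 -664.9   33. ]
top [437 191  19   5  91] [446.  193.1] [ 588.  -663.7   33. ]
top [236 192  14  13  97] [242.9 198. ] [578.1  63.2  33. ]
top [325 214  18  17  60] [331.  224.2] [ 480.1 -248.9   33. ]
scene [ 25 277  25  11  67] [ 37.  281.8] [ 586.7 -664.3   33. ]
scene [ 26 281  25  11  47] [ 37.8 285.9] [ 599.8 -664.2   33. ]
scene [ 25 285  26  12  77] [ 37.4 290.6] [ 613.4 -667.7   33. ]
scene [ 26 290  26  11  52] [ 38.3 294.8] [ 626.5 -667.3   33. ]
scene [ 26 294  26  12  83] [ 38.6 299.5] [ 640.6 -669.    33. ]
```

View pics/tc.png

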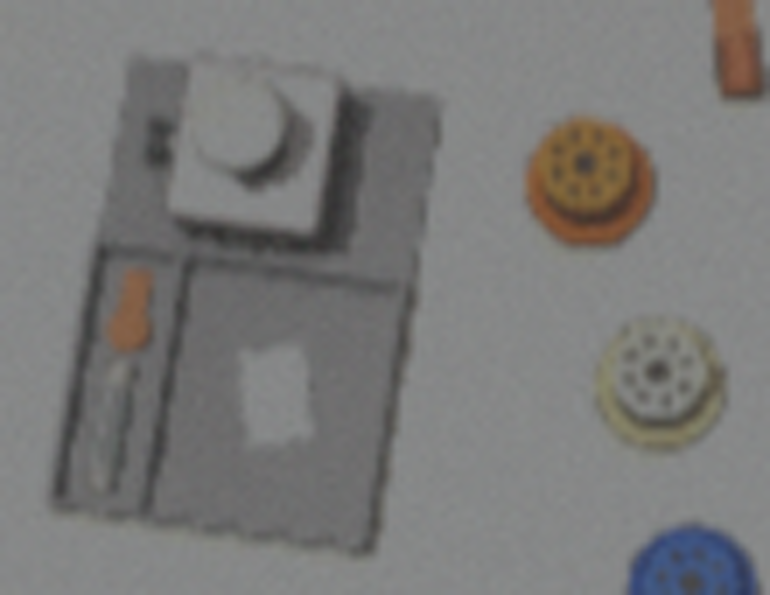

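View pics/sc.png

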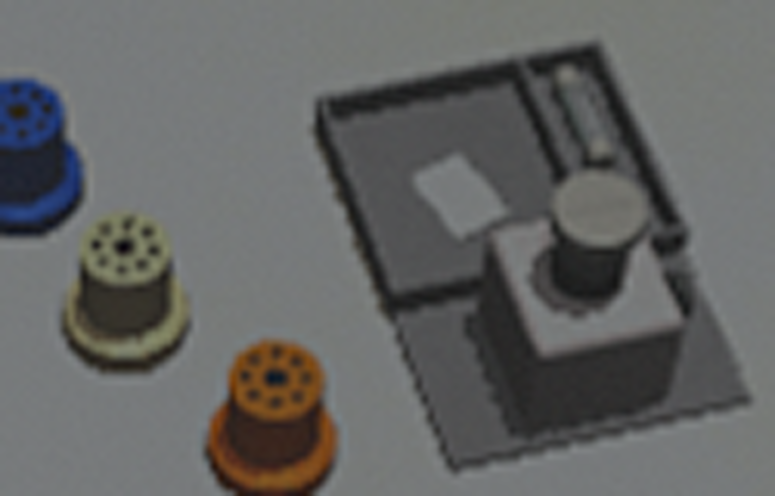

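Top crop: spare's top centre at (657,370), plunger head at (237,123), bay floor bounded by about (190,265), (405,290), (370,545), (155,510). Scene crop: spare's top at (124,247), head at (600,210).

```bash
cat >> h.py <<'E'
tc=lambda u,v:((u+.5)/7-.5+160,(v+.5)/7-.5+175)
sc=lambda u,v:((u+.5)/6.2-.5+230,(v+.5)/6.2-.5+125)
E
python3 - <<'E'
from h import *
from scipy.spatial.transform import Rotation as Ro
T=get_image("top");S=get_image("scene")
def both(n,a,b,z): print(n,ray(T,*tc(*a),z).round(1),ray(S,*sc(*b),z).round(1))
both("spare top",(657,370),(124,247),66)
both("spare base",(660,385),(126,318),10)
both("head",(237,123),(600,210),130)
both("card",(277,393),(460,196),6)
both("far-right",(441,98),(453,470),6)
both("far-left",(130,60),(748,400),6)
both("near-left top",(52,510),(600,44),24)
both("near-right top",(375,553),(320,100),24)
both("orange top",(586,163),(275,378),66)
both("blue top",(692,582),(18,112),66)
s=state();print(Ro.from_rotvec(s["tcp_rot"]).as_matrix().round(3))
E
```

```text
spare top [467.3  25.4  66. ] [468.7  23.   66. ]
spare base [466.8  25.   10. ] [471.9  22.2  10. ]
head [581.8 227.3 130. ] [586.7 224.8 130. ]
card [465.2 222.1   6. ] [466.  221.4   6. ]
far-right [619.3 138.5   6. ] [623.8 137.2   6. ]
far-left [641.5 302.    6. ] [646.1 296.3   6. ]
near-left top [404.6 332.9  24. ] [413.  333.6  24. ]
near-right top [381.4 169.1  24. ] [387.8 173.8  24. ]
orange top [572.3  60.3  66. ] [573.7  58.8  66. ]
blue top [362.5   9.   66. ] [363.8   7.5  66. ]
[[-0.975  0.22  -0.   ]
 [ 0.22   0.975 -0.001]
 [-0.    -0.001 -1.   ]]
```

The measurements agree with each other and with the given sizes:

| Item | World x, y (mm) | Check |
|---|---|---|
| Spare socket | (468, 24) | two views within 3 mm |
| Station left, centre | (515, 235) | yaw about -8°, measures 238 x 163 mm |
| Bay | (462, 220) | card seen at (466, 222) |
| Plunger head | (584, 226) | (70, 0) in the station frame |

Now moving towards the spare.

carry_out(
  commands=[
    [[0, 0, 0, -0.04, -0.02, 0, 1], [0, 0, 0, -0.083, -0.042, 0, 1], [0, 0, 0, -0.125, -0.063, 0, 1], [0, 0, 0, -0.166, -0.084, 0, 1], [0, 0, 0, -0.208, -0.106, 0, 1], [0, 0, 0, -0.25, -0.127, 0, 1], [0, 0, 0, -0.291, -0.148, 0, 1], [0, 0, 0, -0.307, -0.188, 0, 1], [0, 0, 0, -0.323, -0.228, 0, 1], [0, 0, 0, -0.339, -0.268, 0, 1], [0, 0, 0, -0.355, -0.308, 0, 1], [0, 0, 0, -0.371, -0.348, 0, 1]],
  ],
  squeeze=30,
)

```text
time_s: 1.8
tool_pos: [434.0, 236.0, 231.5]
tcp_rot: [0.348, 3.122, 0.001]
contact_force: [0.7, 0.9, -0.2]
grip_width: 1.001
grip_force: 0.0
```

carry_out(
  commands=[
    [[0, 0, 0, -0.016, -0.04, 0, 1], [0, 0, 0, -0.032, -0.08, 0, 1], [0, 0, 0, -0.048, -0.12, 0, 1], [0, 0, 0, -0.064, -0.16, 0, 1], [0, 0, 0, -0.075, -0.185, 0, 1], [0, 0, 0, -0.08, -0.2, 0, 1], [0, 0, 0, -0.08, -0.2, 0.03, 1], [0, 0, 0, -0.08, -0.2, 0.06, 1], [0, 0, 0, -0.08, -0.2, 0.08, 1], [0, 0, 0, -0.08, -0.2, 0.08, 1], [0, 0, 0, -0.08, -0.2, 0.08, 1]],
  ],
)

```text
time_s: 3.18
tool_pos: [468.4, 25.1, 152.0]
tcp_rot: [0.347, 3.122, 0.001]
contact_force: [-0.0, -0.2, 0.4]
grip_width: 0.995
grip_force: 0.0
```

carry_out(
  commands=[
    [[0, 0, 0, 0, -0.001, 0.03, 1], [0, 0, 0, 0, -0.001, 0.06, 1], [0, 0, 0, 0, -0.001, 0.085, 1], [0, 0, 0, 0, -0.001, 0.105, 1], [0, 0, 0, 0, -0.001, 0.118, 1], [0, 0, 0, 0, -0.001, 0.125, 1], [0, 0, 0, 0, -0.001, 0.125, 1], [0, 0, 0, 0, -0.001, 0.125, 1]],
  ],
)

```text
time_s: 4.18
tool_pos: [468.2, 23.8, 26.9]
tcp_rot: [0.348, 3.121, 0.001]
contact_force: [0.4, -0.3, 0.2]
grip_width: 0.999
grip_force: 0.0
```

```bash
python3 - <<'E'
from h import *
S=get_image("scene");T=get_image("top")
a=cv2.resize(S["image"][100:210,190:310],None,fx=4,fy=4);b=cv2.resize(T["image"][170:280,200:280],None,fx=4,fy=4)
cv2.imwrite("pics/g1.png",np.hstack([a,b])[:,:,::-1])
s=state();print(s["tool_pos"],s["contact_force"])
E
```

```text
[468.10247858  23.80456231  26.82752369] [ 0.17108696 -1.24284041  0.09444654]
```

View pics/g1.png

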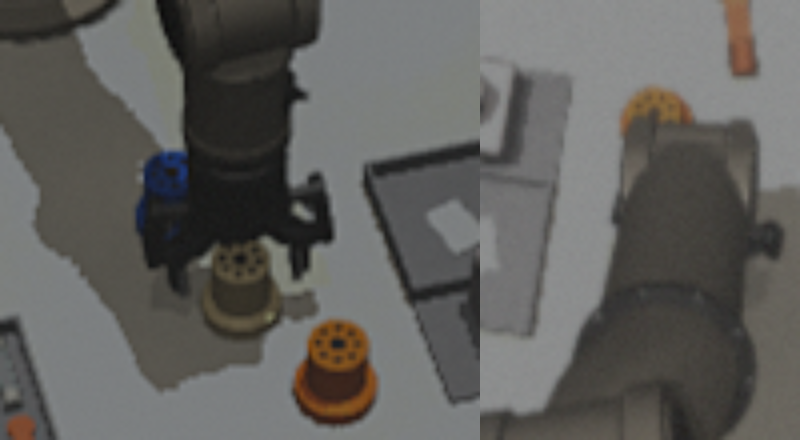

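The fingers at crop (178,285) and (300,270) straddle the cream socket's collar at (240,275), clear of the orange and blue ones. Closing and lifting.

carry_out(
  commands=[
    [[0, 0, 0, 0, 0, 0, 0.7], [0, 0, 0, 0, 0, 0, 0.5], [0, 0, 0, 0, 0, 0, 0.4], [0, 0, 0, 0, 0, 0, 0.4], [0, 0, 0, 0, 0, 0, 0.4], [0, 0, 0, 0, 0, 0, 0.4], [0, 0, 0, 0, 0, 0, 0.4]],
  ],
  squeeze=30,
)

```text
time_s: 5.15
tool_pos: [467.8, 23.8, 26.6]
tcp_rot: [0.348, 3.122, 0.001]
contact_force: [-1.7, 0.7, 4.9]
grip_width: 0.553
grip_force: 30.5
```

carry_out(
  commands=[
    [[0, 0, 0, 0, 0, -0.005, 0.4], [0, 0, 0, 0, 0, -0.015, 0.4], [0, 0, 0, 0, 0, -0.03, 0.4], [0, 0, 0, 0, 0, -0.05, 0.4], [0, 0, 0, 0, 0, -0.065, 0.4], [0, 0, 0, 0, 0, -0.07, 0.4], [0, 0, 0, 0, 0, -0.07, 0.4]],
  ],
)

```text
time_s: 6.02
tool_pos: [467.7, 23.8, 96.6]
tcp_rot: [0.347, 3.122, 0.001]
contact_force: [-0.5, 0.5, -0.5]
grip_width: 0.558
grip_force: 31.0
```

carry_out(
  commands=[
    [[0, 0, 0, 0.006, 0.025, 0, 0.4], [0, 0, 0, 0.016, 0.063, 0, 0.4], [0, 0, 0, 0.027, 0.105, 0, 0.4], [0, 0, 0, 0.037, 0.145, 0, 0.4], [0, 0, 0, 0.045, 0.175, 0, 0.4], [0, 0, 0, 0.049, 0.19, 0, 0.4], [0, 0, 0, 0.049, 0.19, 0, 0.4], [0, 0, 0, 0.049, 0.19, 0.02, 0.4], [0, 0, 0, 0.049, 0.19, 0.035, 0.4], [0, 0, 0, 0.049, 0.19, 0.047, 0.4], [0, 0, 0, 0.049, 0.19, 0.052, 0.4], [0, 0, 0, 0.049, 0.19, 0.052, 0.4]],
  ],
)

```text
time_s: 7.52
tool_pos: [461.7, 219.6, 44.1]
tcp_rot: [-0.348, -3.122, 0.001]
contact_force: [0.3, -0.1, 0.0]
grip_width: 0.557
grip_force: 31.1
```

```bash
python3 - <<'E'
from h import *
S=get_image("scene");T=get_image("top")
a=cv2.resize(S["image"][80:200,230:350],None,fx=4,fy=4);b=cv2.resize(T["image"][160:280,150:230],None,fx=4,fy=4)
cv2.imwrite("pics/g2.png",np.hstack([a,b])[:,:,::-1])
s=state();print(s["tool_pos"],s["contact_force"])
E
```

```text
[461.97478024 219.90702347  44.61630556] [ 0.43211267 -0.18528362 -0.34623202]
```

View pics/g2.png

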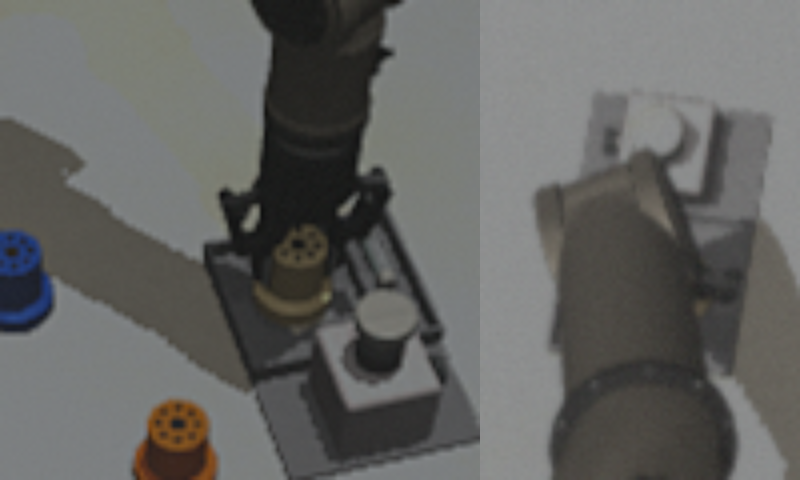

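```bash
python3 - <<'E'
from h import *
S=get_image("scene")
for X in((462,220,84-0),(462,220,18),(462,220,26)):
    u,v=proj(S,X);print(X,(u-230)*4,(v-80)*4)
E
```

```text
(462, 220, 84) 299.3359714153589 240.68087414038587
(462, 220, 18) 292.61417609374325 292.75522906486856
(462, 220, 26) 293.4048643082431 286.62969611624237
```

The spare hangs over the bay with its top at (301,245) and base at (292,298). A vertical axis projects to (299,241) and (293,293), so it is upright and centred. Lowering gently.

carry_out(
  commands=[
    [[0, 0, 0, 0, 0, 0.003, 0.4], [0, 0, 0, 0, 0, 0.006, 0.4], [0, 0, 0, 0, 0, 0.008, 0.4], [0, 0, 0, 0, 0, 0.01, 0.4], [0, 0, 0, 0, 0, 0.011, 0.4], [0, 0, 0, 0, 0, 0.011, 0.4]],
  ],
)

```text
time_s: 8.43
tool_pos: [461.6, 219.8, 33.2]
tcp_rot: [-0.348, -3.122, 0.0]
contact_force: [-0.4, -0.0, -0.9]
grip_width: 0.553
grip_force: 31.1
```

carry_out(
  commands=[
    [[0, 0, 0, 0, 0, 0.0007, 0.4], [0, 0, 0, 0, 0, 0.0012, 0.4], [0, 0, 0, 0, 0, 0.0015, 0.4], [0, 0, 0, 0, 0, 0.0015, 0.4]],
  ],
)

```text
time_s: 8.93
tool_pos: [461.7, 219.9, 32.6]
tcp_rot: [-0.348, -3.122, -0.001]
contact_force: [-3.2, -1.4, 9.8]
grip_width: 0.559
grip_force: 32.0
```

It's on the floor (10 N). Releasing and rising.

carry_out(
  commands=[
    [[0, 0, 0, 0, 0, 0, 0.6], [0, 0, 0, 0, 0, 0, 0.7], [0, 0, 0, 0, 0, 0, 0.85], [0, 0, 0, 0, 0, 0, 0.95], [0, 0, 0, 0, 0, 0, 0.95], [0, 0, 0, 0, 0, 0, 0.95], [0, 0, 0, 0, 0, 0, 0.95]],
  ],
)

```text
time_s: 9.8
tool_pos: [461.7, 219.8, 31.8]
tcp_rot: [-0.348, -3.122, -0.0]
contact_force: [0.5, -0.3, 0.8]
grip_width: 0.951
grip_force: 0.0
```

carry_out(
  commands=[
    [[0, 0, 0, 0, 0, -0.01, 0.95], [0, 0, 0, 0, 0, -0.03, 0.95], [0, 0, 0, 0, 0, -0.06, 0.95], [0, 0, 0, 0, 0, -0.09, 0.95], [0, 0, 0, 0, 0, -0.12, 0.95], [0, 0, 0, 0, 0, -0.15, 0.95], [0, 0, 0, 0, 0, -0.17, 0.5], [0, 0, 0, 0, 0, -0.18, 0], [0, 0, 0, 0, 0, -0.18, 0], [0, 0, 0, 0, 0, -0.18, 0]],
  ],
)

```text
time_s: 11.05
tool_pos: [461.1, 219.6, 211.0]
tcp_rot: [-0.348, -3.121, 0.002]
contact_force: [0.2, -0.1, -0.5]
grip_width: 0.092
grip_force: 0.0
```

```bash
python3 - <<'E'
from h import *
S=get_image("scene");T=get_image("top")
a=cv2.resize(S["image"][80:200,230:350],None,fx=4,fy=4);b=cv2.resize(T["image"][160:280,150:230],None,fx=4,fy=4)
cv2.imwrite("pics/g3.png",np.hstack([a,b])[:,:,::-1])
for X in((462,220,72),(462,220,12),(584,226,130)):
    u,v=proj(S,X);print(X,(u-230)*4,(v-80)*4)
E
```

```text
(462, 220, 72) 298.0793982021728 250.41566021481754
(462, 220, 12) 292.0253595758072 297.3168437635177
(584, 226, 130) 385.0868043122043 310.7878426897953
```

View pics/g3.png

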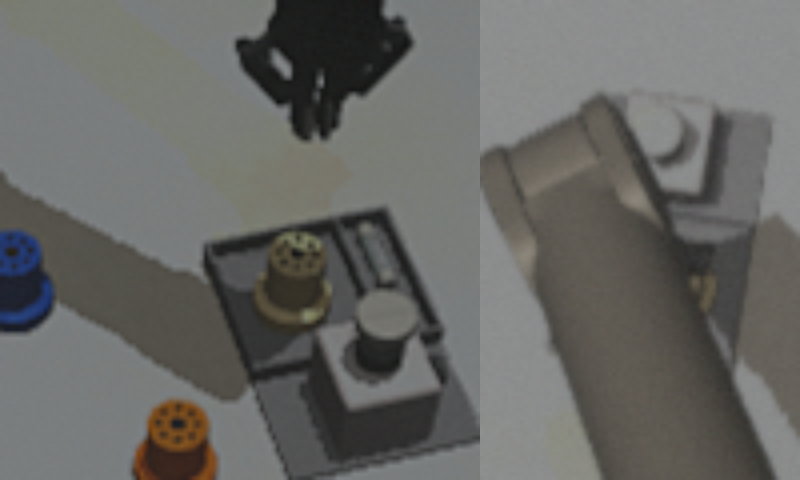

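The spare stands upright in the bay, with its top at (296,252) against an expected (298,250). The head is at (386,314), as predicted. Moving above the head with the fingers shut.

carry_out(
  commands=[
    [[0, 0, 0, -0.02, 0.006, 0, 0], [0, 0, 0, -0.05, 0.014, 0, 0], [0, 0, 0, -0.085, 0.024, 0, 0], [0, 0, 0, -0.11, 0.031, 0, 0], [0, 0, 0, -0.118, 0.033, 0, 0], [0, 0, 0, -0.118, 0.033, 0.025, 0], [0, 0, 0, -0.118, 0.033, 0.045, 0], [0, 0, 0, -0.118, 0.033, 0.06, 0], [0, 0, 0, -0.118, 0.033, 0.07, 0], [0, 0, 0, -0.118, 0.033, 0.07, 0], [0, 0, 0, -0.118, 0.033, 0.07, 0]],
  ],
)

```text
time_s: 12.52
tool_pos: [584.4, 226.2, 142.5]
tcp_rot: [0.348, 3.121, 0.001]
contact_force: [0.2, 0.8, 0.3]
grip_width: 0.0
grip_force: 0.0
```

carry_out(
  commands=[
    [[0, 0, 0, 0, 0, 0.003, 0], [0, 0, 0, 0, 0, 0.006, 0], [0, 0, 0, 0, 0, 0.009, 0], [0, 0, 0, 0, 0, 0.012, 0], [0, 0, 0, 0, 0, 0.015, 0], [0, 0, 0, 0, 0, 0.018, 0], [0, 0, 0, 0, 0, 0.02, 0], [0, 0, 0, 0, 0, 0.02, 0]],
  ],
)

```text
time_s: 13.52
tool_pos: [584.0, 226.1, 122.1]
tcp_rot: [-0.348, -3.122, -0.0]
contact_force: [-3.1, -0.3, 5.4]
grip_width: 0.006
grip_force: 3.3
```

carry_out(
  commands=[
    [[0, 0, 0, 0, 0, 0.002, 0], [0, 0, 0, 0, 0, 0.004, 0], [0, 0, 0, 0, 0, 0.006, 0], [0, 0, 0, 0, 0, 0.008, 0], [0, 0, 0, 0, 0, 0.009, 0], [0, 0, 0, 0, 0, 0.01, 0], [0, 0, 0, 0, 0, 0.01, 0]],
  ],
)

```text
time_s: 14.4
tool_pos: [584.0, 226.1, 112.7]
tcp_rot: [-0.348, -3.122, -0.001]
contact_force: [-4.7, -1.5, 10.6]
grip_width: -0.001
grip_force: 5.2
```

carry_out(
  commands=[
    [[0, 0, 0, 0, 0, 0.0005, 0], [0, 0, 0, 0, 0, 0.001, 0], [0, 0, 0, 0, 0, 0.0015, 0], [0, 0, 0, 0, 0, 0.0015, 0]],
  ],
)

```text
time_s: 14.9
tool_pos: [584.1, 226.1, 112.1]
tcp_rot: [-0.348, -3.122, -0.001]
contact_force: [-6.6, -2.6, 16.0]
grip_width: 0.0
grip_force: 8.3
```

carry_out(
  commands=[
    [[0, 0, 0, 0, 0, 0.0005, 0], [0, 0, 0, 0, 0, 0.001, 0], [0, 0, 0, 0, 0, 0.001, 0], [0, 0, 0, 0, 0, 0.001, 0], [0, 0, 0, 0, 0, 0.001, 0]],
  ],
)

```text
time_s: 15.52
tool_pos: [584.1, 226.1, 112.0]
tcp_rot: [-0.348, -3.122, -0.002]
contact_force: [-8.4, -3.3, 23.7]
grip_width: 0.002
grip_force: 11.8
```

The plunger is at its stop: z stays at 112 while the force climbs to 24 N. It has been held there, so now I'm letting it rise and backing away.

carry_out(
  commands=[
    [[0, 0, 0, 0, 0, -0.004, 0], [0, 0, 0, 0, 0, -0.008, 0], [0, 0, 0, 0, 0, -0.013, 0], [0, 0, 0, 0, 0, -0.018, 0], [0, 0, 0, 0, 0, -0.024, 0], [0, 0, 0, 0, 0, -0.035, 0], [0, 0, 0, 0, 0, -0.055, 0], [0, 0, 0, 0, 0, -0.08, 0], [0, 0, 0, 0, 0, -0.1, 0], [0, 0, 0, 0, 0, -0.11, 0], [0, 0, 0, 0, 0, -0.11, 0], [0, 0, 0, 0, 0, -0.11, 0]],
  ],
)

```text
time_s: 17.02
tool_pos: [583.5, 225.9, 218.4]
tcp_rot: [-0.347, -3.121, 0.001]
contact_force: [-0.5, -0.2, 0.9]
grip_width: 0.001
grip_force: 0.0
```

```bash
python3 - <<'E'
from h import *
S=get_image("scene")
a=cv2.resize(S["image"][60:270,120:370],None,fx=3,fy=2.8)
cv2.imwrite("pics/g4.png",a[:,:,::-1])
s=state();print(s["tool_pos"],s["contact_force"])
u,v=proj(S,(584,226,130));print((u-120)*3,(v-60)*2.8)
E
```

```text
[583.45666613 225.89425166 218.27378675] [-0.38914296 -0.66902765  0.1678442 ]
618.8151032341532 273.5514898828567
```

View pics/g4.png

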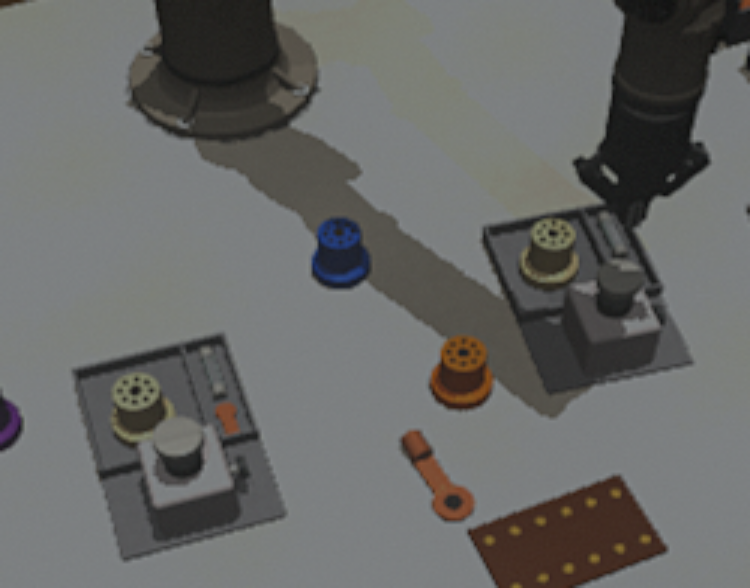

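Both bays hold an upright socket, at (550,250) and (138,405). The left plunger is up again, with its head at (620,276) against an expected (619,274), and the arm is clear.

```bash
python3 -c "
from plant import *
print(close_job())"
```

```text
the job is handed in; nothing more can be done
None
```

The spare socket stands upright in the left station's bay, and that station's plunger was pressed to its stop (24 N peak reading), held and let spring back; the job is handed in at about 17 s, with no verdict shown.

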